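Crack open the airtight feather case

ROBOT

A 7-joint arm with a two-finger parallel gripper is mounted at the origin on the work surface. World frame = base frame: x ahead of the robot, y to its left, z up, the work surface at z = 0. Lengths are in m, angles in rad, forces in N, time in s.
With the tool pointing down it reaches from about 0.4 to 0.875 m from the base axis. Payload 19.3 kg.
Tool frame: the origin (TCP) lies midway between the tips of the shut fingers; the grasp point (between the pads) lies bot.pinch_z behind it (bot.pinch_z is the distance from the TCP to the grasp point, in m); z points along the fingers, y is the line along which they close (so a half turn about z gives the same grasp; the last joint's range is limited). The gripper opens to 85 mm and grips with 20 to 120 N. Pads are 22 mm wide; open, the fingers measure 114 mm over their backs; the gripper's body (76 mm by 85 mm) begins 54 mm behind the grasp point. The pads swing forward as they close: fully open they stand 13 mm farther back than shut.
Start: joints at [1.165, 0.521, -0.036, 1.599, 0.021, 1.021, -0.113], TCP at [0.206, -0.59, 0.231] pointing down, gripper open.
Joint ranges: [-2.91, 2.91], [-0.3, 2.13], [-1.5, 1.42], [0.17, 2.43], [-1.26, 4.41], [0.16, 1.93], [-2.52, 2.52]. Speed limits (rad/s): [1.89, 1.89, 2.39, 2.39, 3.01, 3.01, 3.01].

INTERFACE

Orientations are given as [roll, pitch, yaw] about the fixed x, y, z axes, in that order (R = Rz(yaw) Ry(pitch) Rx(roll)).
In Python, from workcell import readout, grab_frame, camera_info, workorder, bot gives the robot as it stands. The module is installed in compiled form; this text tells all that it offers.
- The arm moves only by the tool drive_tool, never from a script. Its argument "targets" is a list of rows, each an object of numbers: "dx", "dy", "dz": the shift along the tool's x, y, z as a fraction of full scale; "yaw": the turn about the tool's z as a fraction of full scale; "fingers": the closure, from 0 (fully open) to 1 (shut). In form: [{"dx": .., "dy": .., "dz": .., "yaw": .., "fingers": ..}, ...]. A call has 1 to 20 rows; each row shifts and turns the commanded pose from where the row before left it, along the tool's axes as they then stand; what a row does not reach is not made up. Full scale, the value 1, is 0.1 m for a shift and 90 degrees for a turn. A row lasts 1/10 s, in which the tool goes at most 50 mm and 8.59 degrees, less where a joint would pass 70% of its speed; a pose out of reach is approached as far as the arm can. A call with a number of a shift or a turn outside -1 to 1 is refused whole. A call with a gripper value outside its range is refused whole. The fingers move at their own pace and stop on an object; "squeeze" is the grip in N (left out, the last holds). Time passes only in rows, so rows that do not move let the fingers close. It gives the time, the measured TCP pose, the force, the opening and the grip force at its end, in the units of the state.
- readout.observe(): the state, without advancing time (a new reading comes with each control period).
- grab_frame(name): name is "scene" or "top"; returns the picture (420x560x3 uint8, blue, green, red); there is no depth.
- camera_info(name): a dict with "fx", "fy", "cx", "cy" (pixels), "T" (4x4, takes a point from camera to world coordinates). Camera axes: x right, y up, looking along -z (the intrinsics and any distortion apply to the point x, -y, -z); pixel columns grow to the right and rows downward; lengths in m; the calibration is good to about 2 mm. A picture is of the moment at which its call begins. camera_info takes no time and is no camera call.
- workorder.job_done(): hands the job in; it is judged then, once.
The state is a dict: "clock": time; "qpos": joint angles; "qd": joint speeds; "joint_efforts": joint torques, N m; "position": TCP position; "tool_rot": TCP orientation; "force": force on the tool from outside, world axes, zero at the start; "moment": the same for the moment, N m; "grip_width": finger opening in m; "finger_force": force on a finger pad.
Only numpy, scipy, OpenCV 4.12 (cv2) and the standard library are available. Lean on these libraries where they do the work, as an engineer would, in place of code of your own. Each camera call takes 0.05 s, during which the arm holds its last target. There are 200 camera calls.

TASK

Air the airtight feather case: turn its three bolt knobs counter-clockwise as far as they go, in any order, and only then pull the lid up by its handle until the sticky seal lets go, without throwing it wide open. Finish while still holding the lid by its handle, steady and about two centimetres open at its front edge; do not let go. Leave everything else on the bench where it is.

Things in the scene. Friction and masses are not known exactly. Their poses are not given: they have to be found in the camera images.
- case: Airtight aluminium feather case, fixed to the bench: 160 mm (its x) by 220 mm (its y), rim 60 mm high; 68 mm to the top of the shut lid. Origin at the centre of its underside; its -x side is the front, the lid's hinge runs along its +x edge, z up. Three lug posts (30 mm across) outside it at (-30, +135), (-30, -135) and (-108, 0) mm carry the bolt knobs.
- lid: The case's hinged lid; origin in the middle of its hinge axis, axes those of the case when shut. It swings up at the front, up to a stay at 0.42 rad. The hinge axis is level, along the case's y at x = +80 mm, 60 mm high. The lid is an aluminium plate of about 0.5 kg in all, 160 x 220 x 8 mm, that falls shut by itself.
- lid_front (a point): Middle of the lid's lower front edge, 160 mm from the hinge axis; 60 mm above the bench when shut. A sticky seal holds it: at the handle the upward pull needed peaks at about 15 N (weight included) right at the start and stays high until the front edge is 7 mm up, where the seal lets go; beyond that only the lid's weight, 3 to 5 N at the handle, is left.
- lid_handle (a point): The lid's steel handle: a round bar 12 mm thick and 100 mm long along the case's y, on two end posts. Point at the middle of the bar, 40 mm above the lid's top (108 mm above the bench when shut), 100 mm in front of the hinge axis, so at (-20, 0) mm in the case's frame. Moves with the lid.
- knob_left (a joint): Angle of the left bolt knob, grows counter-clockwise seen from above. Starts near 0 to 0.35 rad (its steel dog, 38 mm long from the axis, lies over the lid's edge and clamps it), end stop at 1.4 rad (dog clear of the lid). Stiff (0.08 N m) and stays where left.
- knob_left_grip (a point): Grip point of the left knob (beyond the case's +y side), on its upright turning axis, 99 mm above the bench. The grip is a black bar 38 mm long, 14 mm thick, from 75 to 107 mm above the bench, on a 38 mm disc (69 to 77 mm high); the point's x axis lies along the bar, z up, and turns with the knob.
- knob_right (a joint): Angle of the right bolt knob, grows counter-clockwise seen from above. Starts near 0 to 0.35 rad (its steel dog, 38 mm long from the axis, lies over the lid's edge and clamps it), end stop at 1.4 rad (dog clear of the lid). Stiff (0.08 N m) and stays where left.
- knob_right_grip (a point): Grip point of the right knob (beyond the case's -y side), on its upright turning axis, 99 mm above the bench. The grip is a black bar 38 mm long, 14 mm thick, from 75 to 107 mm above the bench, on a 38 mm disc (69 to 77 mm high); the point's x axis lies along the bar, z up, and turns with the knob.
- knob_front (a joint): Angle of the front bolt knob, grows counter-clockwise seen from above. Starts near 0 to 0.35 rad (its steel dog, 38 mm long from the axis, lies over the lid's edge and clamps it), end stop at 1.4 rad (dog clear of the lid). Stiff (0.08 N m) and stays where left.
- knob_front_grip (a point): Grip point of the front knob (before its front side), on its upright turning axis, 99 mm above the bench. The grip is a black bar 38 mm long, 14 mm thick, from 75 to 107 mm above the bench, on a 38 mm disc (69 to 77 mm high); the point's x axis lies along the bar, z up, and turns with the knob.
- jar: Amber glass jar with black cap, 42 mm across, 58 mm tall; a bystander. Origin at its underside.
- spool_a: Dark wooden thread spool, 36 mm across, 40 mm tall; a bystander. Origin at its underside.
- spool_b: Pale thread spool, 36 mm across, 40 mm tall; a bystander. Origin at its underside.
- stone: Grey sharpening stone, 80 x 30 x 20 mm; a bystander. Origin at its underside.
- tin: Flat steel tin, 60 mm across, 26 mm tall; a bystander. Origin at its underside.
- mug: Blue mug, 80 mm across, 85 mm tall; a bystander. Origin at its underside.
- driver: Screwdriver lying on the bench; a bystander.

How it is judged:
By the outcome, as a careful person would: the job done as asked, in the order asked, and still so for the second after the job is handed in, while the arm keeps its last pose, push and grip.
It also fails if it takes over 67 s, if anything falls off the work surface, if the arm or the gripper's body presses on something with over 40 N, if the wrist force passes 120 N, or if a joint passes its speed limit or range.

## Working session

There is one attempt and no reset: what is moved stays moved. The work goes in short steps, Python scripts to look and compute and a tool call to move; the robot and the scene stay as the last step left them, time stands still between calls to the robot, and variables do not carry over. Pictures are saved under pics/ and viewed, at most 10 in all, crops included, and the job is handed in when it is done.

Besides the shell and the picture viewer there is one more tool, called after "Call:" by a JSON object that holds its "api" and its "payload", one argument or row to a line. drive_tool: Moves the arm, as the interface text tells. Shift numbers are shares of 0.1 m and turn numbers shares of 90 degrees, none past 1 either way. Its arguments: {"type":"object","properties":{"targets":{"type":"array","items":{"type":"object","properties":{"dx":{"type":"number","minimum":-1,"maximum":1},"dy":{"type":"number","minimum":-1,"maximum":1},"dz":{"type":"number","minimum":-1,"maximum":1},"yaw":{"type":"number","minimum":-1,"maximum":1},"fingers":{"type":"number"}}}},"squeeze":{"type":"number"}},"required":["targets"]}

```bash
mkdir -p pics; python3 - <<'E'
from workcell import readout, grab_frame, camera_info, bot
import cv2,numpy as np
np.set_printoptions(precision=4,suppress=True)
for n in("scene","top"):
    cv2.imwrite(f"pics/{n}0.png",grab_frame(n)); c=camera_info(n); print(n,{k:(np.array(v) if k=='T' else v) for k,v in c.items()})
print(bot.pinch_z); print(readout.observe())
E
```

```text
scene {'fx': 505.87159885408, 'fy': 505.87159885408, 'cx': 281.9233917259916, 'cy': 200.8784653057909, 'T': array([[-0.8328, -0.3355,  0.4404,  1.1876],
       [ 0.5536, -0.5132,  0.6559,  0.9328],
       [ 0.006 ,  0.79  ,  0.6131,  0.9495],
       [ 0.    ,  0.    ,  0.    ,  1.    ]])}
top {'fx': 532.5731756101633, 'fy': 532.5731756101633, 'cx': 280.5541543038665, 'cy': 212.92405571895898, 'T': array([[-0.0023,  0.9854, -0.1703,  0.3421],
       [-1.    , -0.0009,  0.0083,  0.0138],
       [ 0.0081,  0.1703,  0.9854,  1.6052],
       [ 0.    ,  0.    ,  0.    ,  1.    ]])}
0.0187
{'clock': 0.1, 'qpos': array([ 1.1648,  0.5219, -0.0364,  1.5999,  0.0212,  1.0211, -0.1128]), 'qd': array([ 0.0006, -0.0014,  0.0002,  0.001 ,  0.0019, -0.0001, -0.001 ]), 'joint_efforts': array([  0.0077, -92.849 ,   1.9863, -37.0532,   0.0184,   0.0054,
        -0.    ]), 'position': array([ 0.2058, -0.5898,  0.2308]), 'tool_rot': array([-3.1406,  0.    ,  0.3358]), 'force': array([-0.5784,  0.8398,  0.008 ]), 'moment': array([ 0.0006,  0.0623, -0.012 ]), 'finger_force': 0.0, 'grip_width': 0.08549716090062007}
```

View pics/top0.png

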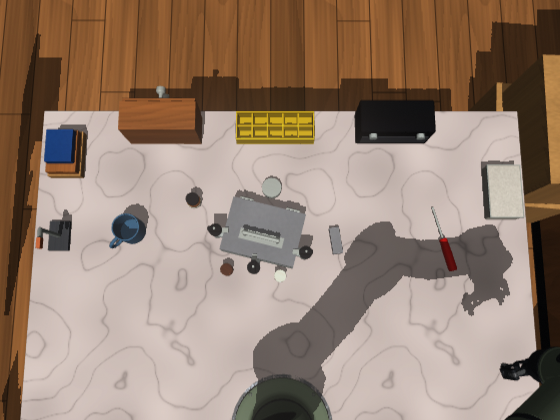

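View pics/scene0.png

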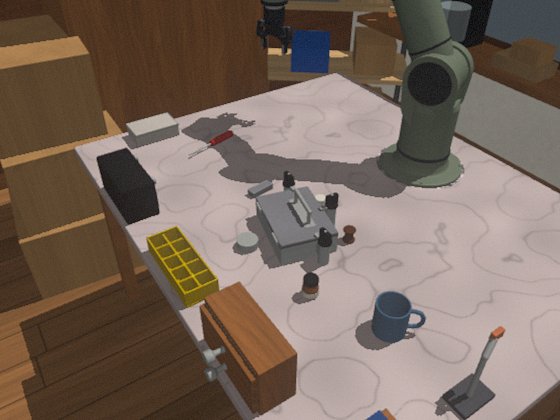

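Top view: case centred at about (263,229), knobs at about (215,230) left, (306,252) right and (253,267) front. The spools are at (227,268) and (280,275), next to the front knob. I'll zoom in for precise pixels.

```bash
python3 - <<'E'
import cv2,numpy as np
a=cv2.imread("pics/top0.png")[175:287,192:332]
b=cv2.imread("pics/scene0.png")[160:280,235:375]
def up(c,s,x0,y0):
    o=cv2.resize(c,None,fx=s,fy=s,interpolation=cv2.INTER_CUBIC)
    for i in range(0,c.shape[1],10): cv2.putText(o,str(x0+i),(i*s,8),0,.3,(0,0,255)); cv2.line(o,(i*s,10),(i*s,14),(0,0,255))
    for i in range(0,c.shape[0],10): cv2.putText(o,str(y0+i),(0,i*s+4),0,.3,(0,0,255))
    return o
cv2.imwrite("pics/topz.png",up(a,5,192,175)); cv2.imwrite("pics/scz.png",up(b,5,235,160))
E
```

```text
(no output)
```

View pics/topz.png

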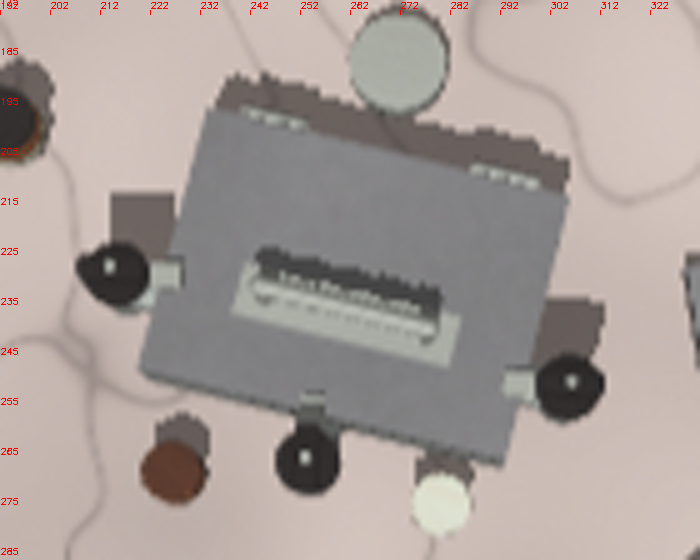

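View pics/scz.png

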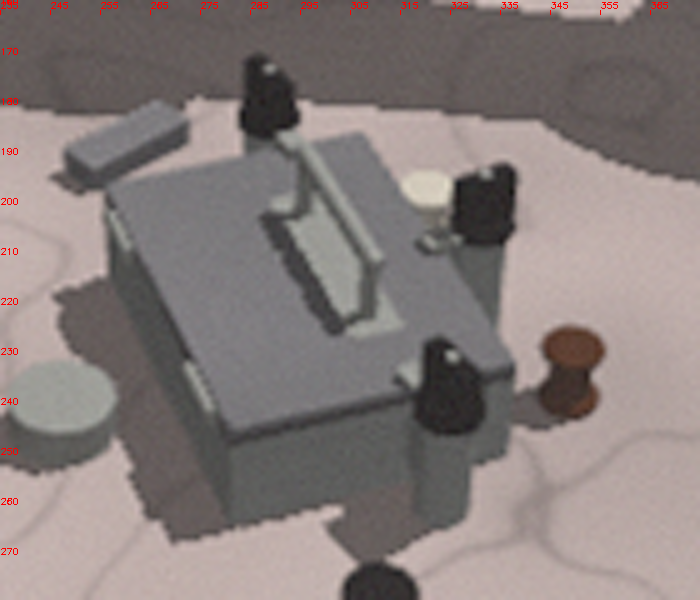

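Top crop: lid corners at (209,108), (567,196), (503,457), (141,370), knobs at about (120,272), (568,386), (308,460) and dogs pointing onto the lid. The scene crop shows the same features from behind-left. I'll fit the case pose, then the bar angles by silhouette.

```bash
cat > m.py <<'E'
import cv2,numpy as np
from scipy.optimize import least_squares
from workcell import camera_info
np.set_printoptions(precision=4,suppress=True)
C={n:camera_info(n) for n in("top","scene")}
def proj(n,P):
    c=C[n]; T=np.array(c["T"]); p=(np.atleast_2d(P)-T[:3,3])@T[:3,:3]
    return np.c_[c["cx"]-c["fx"]*p[:,0]/p[:,2], c["cy"]+c["fy"]*p[:,1]/p[:,2]]
def w(s,P):
    P=np.atleast_2d(P); c,d=np.cos(s[2]),np.sin(s[2])
    return np.c_[s[0]+c*P[:,0]-d*P[:,1], s[1]+d*P[:,0]+c*P[:,1], P[:,2]]
K={"left":(-.03,.135),"right":(-.03,-.135),"front":(-.108,0)}
def knob(s,k,a):
    t=np.linspace(0,2*np.pi,24,endpoint=False); x,y=w(s,[*K[k],0])[0,:2]
    D=[[x+.019*np.cos(u),y+.019*np.sin(u),z] for u in t for z in(.069,.077)]
    c,d=np.cos(a),np.sin(a)
    B=[[x+c*i-d*j,y+d*i+c*j,z] for i in(-.019,.019) for j in(-.007,.007) for z in(.075,.107)]
    return np.array(D),np.array(B)
E
python3 - <<'E'
from m import *
px=lambda x0,y0,L:(np.array(L,float)+.5)/5-.5+[x0,y0]
M=np.array([[.08,.11,.068],[.08,-.11,.068],[-.08,-.11,.068],[-.08,.11,.068]])
O={"top":px(192,175,[(209,108),(567,196),(503,457),(141,370)]),"scene":px(235,160,[(230,432),(105,187),(363,133),(513,362)])}
def f(s,ns=("top","scene")): return np.concatenate([(proj(n,w(s,M))-O[n]).ravel() for n in ns])
for ns in(("top",),("scene",),("top","scene")):
    r=least_squares(f,[.5,.02,-.24],args=(ns,)); print(ns,r.x,r.fun)
s=r.x; np.save("s.npy",s)
for k in K: print(k,w(s,[*K[k],.0])[0,:2])
print("handle",w(s,[-.02,0,.108]))
S=8
for k in K:
  tot=0
  A=np.arange(0,np.pi,.05); base={"left":-np.pi/2,"right":np.pi/2,"front":0}[k]
  for n in C:
    im=cv2.imread(f"pics/{n}0.png").astype(float).max(2)
    c=proj(n,knob(s,k,0)[0]).mean(0); x0,y0=(c-14).astype(int)
    m=cv2.resize((im[y0:y0+28,x0:x0+28]).astype(np.float32),None,fx=S,fy=S,interpolation=cv2.INTER_LINEAR)<70
    sc=[]
    for a in A:
      best=0
      q=np.zeros(m.shape,np.uint8)
      for P in knob(s,k,a+base+s[2]):
        cv2.fillConvexPoly(q,cv2.convexHull(((proj(n,P)-[x0,y0]+.5)*S).astype(np.int32)),1)
      for dx in range(-12,13,3):
        for dy in range(-12,13,3):
          qq=np.roll(q,(dy,dx),(0,1))>0; best=max(best,(qq&m).sum()/(qq|m).sum())
      sc.append(best)
    sc=np.array(sc); tot=tot+sc; print(k,n,"best",A[sc.argmax()],sc.max(),sc.min())
  print(k,"rel angle",A[tot.argmax()],tot[::4])
E
```

```text
('top',) [ 0.5547  0.0533 -0.2416] [-0.4966 -0.2992  0.6318 -0.3363  0.6979  0.6474 -0.8348 -0.0685]
('scene',) [ 0.5568  0.0572 -0.2492] [-0.1698  0.0273 -0.3568 -0.4869 -0.1336 -0.3063  0.6226  0.5259]
('top', 'scene') [ 0.5553  0.0546 -0.2452] [-0.819  -0.5988  0.2397 -0.3842  0.1077  0.5508 -1.3511 -0.425  -0.0343
 -0.7433 -0.4939 -1.0323 -0.4183 -0.9438  0.5537 -0.3509]
left [0.559  0.1928]
right [ 0.4934 -0.0691]
front [0.4505 0.0808]
handle [[0.5359 0.0594 0.108 ]]
left top best 0.9500000000000001 0.7449910836043219 0.7180861824802751
left scene best 0.05 0.8040548970679975 0.6825347373668141
left rel angle 0.05 [1.5334 1.5291 1.5051 1.4888 1.4738 1.4694 1.4454 1.4254 1.4121 1.4121
 1.4221 1.4224 1.4204 1.4065 1.4419 1.5103]
right top best 3.0500000000000003 0.7996808510638298 0.7767282541000623
right scene best 0.05 0.77810086324398 0.6242392366068075
right rel angle 0.05 [1.5661 1.5469 1.502  1.4637 1.4392 1.429  1.4388 1.413  1.4029 1.409
 1.4335 1.4611 1.4749 1.4652 1.4459 1.5247]
front top best 0.05 0.7670066239091579 0.7530992811751224
front scene best 0.55 0.7857309577530538 0.6390621299439488
front rel angle 0.55 [1.4707 1.492  1.5231 1.5338 1.4778 1.4225 1.4035 1.439  1.4696 1.4771
 1.4619 1.4526 1.4613 1.4831 1.4803 1.4705]
```

The case fits at (0.555, 0.055), yaw -0.245, with the bars running along the dogs. I'll start with the right knob by turning the tool to yaw 1.43 while closing the fingers partway.

Call:
{"api": "drive_tool", "payload": {
  "targets": [
    {"yaw":-0.087,"fingers":0.35},
    {"yaw":-0.087,"fingers":0.35},
    {"yaw":-0.087,"fingers":0.35},
    {"yaw":-0.087,"fingers":0.35},
    {"yaw":-0.087,"fingers":0.35},
    {"yaw":-0.087,"fingers":0.35},
    {"yaw":-0.087,"fingers":0.35},
    {"yaw":-0.087,"fingers":0.35}
  ],
  "squeeze": 40
}}

```text
invalid input
```

```bash
cat > plan.py <<'E'
import sys,numpy as np
from workcell import readout
def state():
    o=readout.observe(); return o,np.array(o["position"]),o["tool_rot"][2]
def plan(t):
    o,p,y=state(); d=np.array(t)-p
    print("clk %.1f pos %s yaw %.3f w %.4f q7 %.2f F %s M %s"%(o["clock"],p.round(4),y,o["grip_width"],o["qpos"][6],np.round(o["force"],1),np.round(o["moment"],2)))
    print("shares dx %.3f dy %.3f dz %.3f"%(10*(d[0]*np.cos(y)+d[1]*np.sin(y)),10*(d[0]*np.sin(y)-d[1]*np.cos(y)),-10*d[2]))
if __name__=="__main__": plan([float(v) for v in sys.argv[1:4]])
E
python3 plan.py .4934 -.0691 .231
```

```text
clk 0.1 pos [ 0.2058 -0.5898  0.2308] yaw 0.336 w 0.0855 q7 -0.11 F [-0.6  0.8  0. ] M [ 0.    0.06 -0.01]
shares dx 4.431 dy -3.969 dz -0.002
```

Call:
{"api": "drive_tool", "payload": {
  "targets": [
    {"dx":0,"dy":0,"dz":0,"yaw":-0.087,"fingers":0.35},
    {"dx":0,"dy":0,"dz":0,"yaw":-0.087,"fingers":0.35},
    {"dx":0,"dy":0,"dz":0,"yaw":-0.087,"fingers":0.35},
    {"dx":0,"dy":0,"dz":0,"yaw":-0.087,"fingers":0.35},
    {"dx":0,"dy":0,"dz":0,"yaw":-0.087,"fingers":0.35},
    {"dx":0,"dy":0,"dz":0,"yaw":-0.087,"fingers":0.35},
    {"dx":0,"dy":0,"dz":0,"yaw":-0.087,"fingers":0.35},
    {"dx":0,"dy":0,"dz":0,"yaw":-0.087,"fingers":0.35}
  ],
  "squeeze": 40
}}

```text
clock: 0.9
position: [0.2058, -0.5899, 0.2309]
tool_rot: [-3.141, -0.001, 1.435]
force: [0.2, -0.1, -0.4]
grip_width: 0.0555
finger_force: 0.0
```

```bash
python3 plan.py .4934 -.0691 .231
```

```text
clk 0.9 pos [ 0.2058 -0.5899  0.2309] yaw 1.435 w 0.0555 q7 0.86 F [ 0.2 -0.1 -0.4] M [-0.05  0.01  0.02]
shares dx 5.550 dy 2.143 dz -0.001
```

Call:
{"api": "drive_tool", "payload": {
  "targets": [
    {"dx":0.28,"dy":0.108,"dz":0,"yaw":0,"fingers":0.35},
    {"dx":0.28,"dy":0.108,"dz":0,"yaw":0,"fingers":0.35},
    {"dx":0.28,"dy":0.108,"dz":0,"yaw":0,"fingers":0.35},
    {"dx":0.28,"dy":0.108,"dz":0,"yaw":0,"fingers":0.35},
    {"dx":0.28,"dy":0.108,"dz":0,"yaw":0,"fingers":0.35},
    {"dx":0.28,"dy":0.108,"dz":0,"yaw":0,"fingers":0.35},
    {"dx":0.28,"dy":0.108,"dz":0,"yaw":0,"fingers":0.35},
    {"dx":0.28,"dy":0.108,"dz":0,"yaw":0,"fingers":0.35},
    {"dx":0.28,"dy":0.108,"dz":0,"yaw":0,"fingers":0.35},
    {"dx":0.28,"dy":0.108,"dz":0,"yaw":0,"fingers":0.35},
    {"dx":0.28,"dy":0.108,"dz":0,"yaw":0,"fingers":0.35},
    {"dx":0.28,"dy":0.108,"dz":0,"yaw":0,"fingers":0.35},
    {"dx":0.28,"dy":0.108,"dz":0,"yaw":0,"fingers":0.35},
    {"dx":0.28,"dy":0.108,"dz":0,"yaw":0,"fingers":0.35},
    {"dx":0.28,"dy":0.108,"dz":0,"yaw":0,"fingers":0.35},
    {"dx":0.28,"dy":0.108,"dz":0,"yaw":0,"fingers":0.35},
    {"dx":0.28,"dy":0.108,"dz":0,"yaw":0,"fingers":0.35},
    {"dx":0.28,"dy":0.108,"dz":0,"yaw":0,"fingers":0.35},
    {"dx":0.25,"dy":0.1,"dz":0,"yaw":0,"fingers":0.35},
    {"dx":0.2,"dy":0.08,"dz":0,"yaw":0,"fingers":0.35}
  ]
}}

```text
clock: 2.9
position: [0.4943, -0.0751, 0.2312]
tool_rot: [-3.141, -0.0, 1.43]
force: [-0.8, -1.0, -0.6]
grip_width: 0.0554
finger_force: 0.0
```

```bash
python3 plan.py .4934 -.0691 .082
```

```text
clk 2.9 pos [ 0.4943 -0.0751  0.2312] yaw 1.430 w 0.0554 q7 -0.32 F [-0.8 -1.  -0.6] M [-0.03  0.04 -0.  ]
shares dx 0.058 dy -0.017 dz 1.492
```

Call:
{"api": "drive_tool", "payload": {
  "targets": [
    {"dx":0.058,"dy":-0.017,"dz":0.2,"yaw":0,"fingers":0.35},
    {"dx":0,"dy":0,"dz":0.3,"yaw":0,"fingers":0.35},
    {"dx":0,"dy":0,"dz":0.3,"yaw":0,"fingers":0.35},
    {"dx":0,"dy":0,"dz":0.3,"yaw":0,"fingers":0.35},
    {"dx":0,"dy":0,"dz":0.2,"yaw":0,"fingers":0.35},
    {"dx":0,"dy":0,"dz":0.1,"yaw":0,"fingers":0.35},
    {"dx":0,"dy":0,"dz":0.08,"yaw":0,"fingers":0.35},
    {"dx":0,"dy":0,"dz":0,"yaw":0,"fingers":0.35}
  ]
}}

```text
clock: 3.7
position: [0.4929, -0.0706, 0.083]
tool_rot: [-3.141, -0.0, 1.429]
force: [-0.1, 0.4, 0.7]
grip_width: 0.0552
finger_force: 0.0
```

```bash
python3 plan.py .4934 -.0691 .082; python3 - <<'E'
from workcell import grab_frame
import cv2
cv2.imwrite("pics/a.png",cv2.resize(grab_frame("scene")[130:280,210:370],None,fx=4,fy=4,interpolation=2))
E
```

```text
clk 3.7 pos [ 0.4929 -0.0706  0.083 ] yaw 1.429 w 0.0552 q7 -0.49 F [-0.1  0.4  0.7] M [-0.    0.01  0.01]
shares dx 0.015 dy 0.003 dz 0.010
```

View pics/a.png

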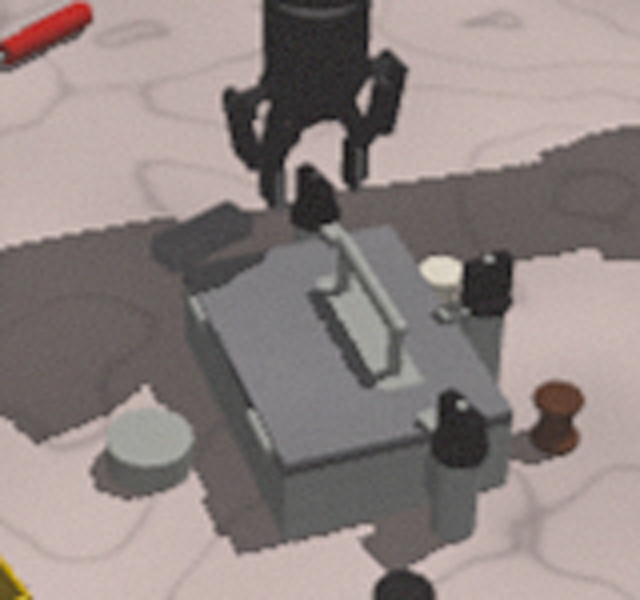

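Picture: the open fingers at (272,190) and (355,175) straddle the right knob at (317,195). Closing.

Call:
{"api": "drive_tool", "payload": {
  "targets": [
    {"dx":0.01,"dy":0,"dz":0.01,"yaw":0,"fingers":0.7},
    {"dx":0,"dy":0,"dz":0,"yaw":0,"fingers":0.8},
    {"dx":0,"dy":0,"dz":0,"yaw":0,"fingers":0.9},
    {"dx":0,"dy":0,"dz":0,"yaw":0,"fingers":1},
    {"dx":0,"dy":0,"dz":0,"yaw":0,"fingers":1},
    {"dx":0,"dy":0,"dz":0,"yaw":0,"fingers":1}
  ],
  "squeeze": 30
}}

```text
clock: 4.35
position: [0.493, -0.0695, 0.0828]
tool_rot: [3.142, 0.0, 1.429]
force: [-3.0, 0.9, 8.3]
grip_width: 0.0133
finger_force: 33.2
```

```bash
python3 plan.py .4934 -.0691 .082
```

```text
clk 4.3 pos [ 0.493  -0.0695  0.0828] yaw 1.429 w 0.0133 q7 -0.49 F [-3.   0.9  8.3] M [ 0.31  0.73 -0.03]
shares dx 0.005 dy 0.004 dz 0.008
```

Call:
{"api": "drive_tool", "payload": {
  "targets": [
    {"dx":0,"dy":0,"dz":-0.01,"yaw":-0.04,"fingers":1},
    {"dx":0,"dy":0,"dz":0,"yaw":-0.08,"fingers":1},
    {"dx":0,"dy":0,"dz":0,"yaw":-0.08,"fingers":1},
    {"dx":0,"dy":0,"dz":0,"yaw":-0.08,"fingers":1},
    {"dx":0,"dy":0,"dz":0,"yaw":-0.08,"fingers":1},
    {"dx":0,"dy":0,"dz":0,"yaw":-0.08,"fingers":1}
  ],
  "squeeze": 40
}}

```text
clock: 4.95
position: [0.4935, -0.0694, 0.0831]
tool_rot: [3.14, -0.0, 2.125]
force: [7.5, 1.7, -19.7]
grip_width: 0.0136
finger_force: 41.2
```

```bash
python3 plan.py .4934 -.0691 .082
```

```text
clk 5.0 pos [ 0.4935 -0.0694  0.0831] yaw 2.125 w 0.0136 q7 0.06 F [  7.5   1.7 -19.7] M [ 0.45 -1.56 -0.12]
shares dx 0.003 dy 0.001 dz 0.011
```

Call:
{"api": "drive_tool", "payload": {
  "targets": [
    {"dx":0,"dy":0,"dz":0.007,"yaw":-0.08,"fingers":1},
    {"dx":0,"dy":0,"dz":0,"yaw":-0.08,"fingers":1},
    {"dx":0,"dy":0,"dz":0,"yaw":-0.08,"fingers":1},
    {"dx":0,"dy":0,"dz":0,"yaw":-0.06,"fingers":1},
    {"dx":0,"dy":0,"dz":0,"yaw":-0.02,"fingers":1}
  ]
}}

```text
clock: 5.45
position: [0.494, -0.0691, 0.083]
tool_rot: [3.14, 0.001, 2.627]
force: [3.9, 4.6, -1.7]
grip_width: 0.0133
finger_force: 43.5
```

```bash
python3 plan.py .4934 -.0691 .082
```

```text
clk 5.5 pos [ 0.494  -0.0691  0.083 ] yaw 2.627 w 0.0133 q7 0.47 F [ 3.9  4.6 -1.7] M [ 0.94 -0.98 -0.12]
shares dx 0.005 dy -0.003 dz 0.010
```

Call:
{"api": "drive_tool", "payload": {
  "targets": [
    {"dx":0,"dy":0,"dz":0,"yaw":-0.02,"fingers":1},
    {"dx":0,"dy":0,"dz":0,"yaw":-0.02,"fingers":1},
    {"dx":0,"dy":0,"dz":0,"yaw":-0.02,"fingers":1},
    {"dx":0,"dy":0,"dz":0,"yaw":-0.01,"fingers":1},
    {"dx":0,"dy":0,"dz":0,"yaw":-0.01,"fingers":1}
  ]
}}

```text
clock: 5.95
position: [0.494, -0.069, 0.083]
tool_rot: [3.14, 0.001, 2.749]
force: [5.6, 5.1, -3.8]
grip_width: 0.0132
finger_force: 46.4
```

```bash
python3 plan.py .4934 -.0691 .082
```

```text
clk 6.0 pos [ 0.494 -0.069  0.083] yaw 2.749 w 0.0132 q7 0.58 F [ 5.6  5.1 -3.8] M [ 1.07 -1.05 -1.02]
shares dx 0.005 dy -0.004 dz 0.010
```

Mz reached -1.0 N m at yaw 2.749, close to the 2.726 predicted, so the right knob is at its stop. Releasing, rising and turning back for the left knob.

Call:
{"api": "drive_tool", "payload": {
  "targets": [
    {"dx":0,"dy":0,"dz":0,"yaw":0,"fingers":0.35},
    {"dx":0,"dy":0,"dz":0,"yaw":0,"fingers":0.35},
    {"dx":0,"dy":0,"dz":0,"yaw":0,"fingers":0.35},
    {"dx":0,"dy":0,"dz":-0.2,"yaw":0,"fingers":0.35},
    {"dx":0,"dy":0,"dz":-0.3,"yaw":0,"fingers":0.35},
    {"dx":0,"dy":0,"dz":-0.3,"yaw":0.087,"fingers":0.35},
    {"dx":0,"dy":0,"dz":0,"yaw":0.087,"fingers":0.35},
    {"dx":0,"dy":0,"dz":0,"yaw":0.087,"fingers":0.35},
    {"dx":0,"dy":0,"dz":0,"yaw":0.087,"fingers":0.35},
    {"dx":0,"dy":0,"dz":0,"yaw":0.087,"fingers":0.35},
    {"dx":0,"dy":0,"dz":0,"yaw":0.087,"fingers":0.35},
    {"dx":0,"dy":0,"dz":0,"yaw":0.087,"fingers":0.35},
    {"dx":0,"dy":0,"dz":0,"yaw":0.087,"fingers":0.35},
    {"dx":0,"dy":0,"dz":0,"yaw":0.083,"fingers":0.35}
  ]
}}

```text
clock: 7.35
position: [0.4929, -0.0697, 0.1627]
tool_rot: [-3.142, 0.0, 1.519]
force: [0.5, -0.3, 0.4]
grip_width: 0.0552
finger_force: 0.0
```

```bash
python3 plan.py .5595 .1928 .083
```

```text
clk 7.3 pos [ 0.4929 -0.0697  0.1627] yaw 1.519 w 0.0552 q7 -0.35 F [ 0.5 -0.3  0.4] M [-0.05 -0.02  0.  ]
shares dx 2.656 dy 0.529 dz 0.797
```

Call:
{"api": "drive_tool", "payload": {
  "targets": [
    {"dx":0.15,"dy":0.03,"dz":0,"yaw":0,"fingers":0.35},
    {"dx":0.25,"dy":0.05,"dz":0,"yaw":0,"fingers":0.35},
    {"dx":0.25,"dy":0.05,"dz":0,"yaw":0,"fingers":0.35},
    {"dx":0.25,"dy":0.05,"dz":0,"yaw":0,"fingers":0.35},
    {"dx":0.25,"dy":0.05,"dz":0,"yaw":0,"fingers":0.35},
    {"dx":0.25,"dy":0.05,"dz":0,"yaw":0,"fingers":0.35},
    {"dx":0.25,"dy":0.05,"dz":0,"yaw":0,"fingers":0.35},
    {"dx":0.25,"dy":0.05,"dz":0,"yaw":0,"fingers":0.35},
    {"dx":0.25,"dy":0.05,"dz":0,"yaw":0,"fingers":0.35},
    {"dx":0.25,"dy":0.05,"dz":0,"yaw":0,"fingers":0.35},
    {"dx":0.256,"dy":0.049,"dz":0,"yaw":0,"fingers":0.35},
    {"dx":0,"dy":0,"dz":0.1,"yaw":0,"fingers":0.35},
    {"dx":0,"dy":0,"dz":0.2,"yaw":0,"fingers":0.35},
    {"dx":0,"dy":0,"dz":0.2,"yaw":0,"fingers":0.35},
    {"dx":0,"dy":0,"dz":0.15,"yaw":0,"fingers":0.35},
    {"dx":0,"dy":0,"dz":0.1,"yaw":0,"fingers":0.35},
    {"dx":0,"dy":0,"dz":0,"yaw":0,"fingers":0.35}
  ]
}}

```text
clock: 9.05
position: [0.5575, 0.1928, 0.0865]
tool_rot: [-3.14, 0.001, 1.525]
force: [-0.6, 1.0, 1.2]
grip_width: 0.0557
finger_force: 0.0
```

```bash
python3 plan.py .5595 .1928 .083
```

```text
clk 9.1 pos [0.5575 0.1928 0.0865] yaw 1.525 w 0.0557 q7 -0.87 F [-0.6  1.   1.2] M [-0.03 -0.03 -0.  ]
shares dx 0.000 dy 0.020 dz 0.035
```

Call:
{"api": "drive_tool", "payload": {
  "targets": [
    {"dx":0,"dy":0.02,"dz":0.025,"yaw":0,"fingers":0.5},
    {"dx":0,"dy":0,"dz":0,"yaw":0,"fingers":0.7},
    {"dx":0,"dy":0,"dz":0,"yaw":0,"fingers":0.8},
    {"dx":0,"dy":0,"dz":0,"yaw":0,"fingers":0.9},
    {"dx":0,"dy":0,"dz":0,"yaw":0,"fingers":1},
    {"dx":0,"dy":0,"dz":0,"yaw":0,"fingers":1},
    {"dx":0,"dy":0,"dz":0,"yaw":0,"fingers":1}
  ],
  "squeeze": 35
}}

```text
clock: 9.75
position: [0.559, 0.1934, 0.0857]
tool_rot: [-3.14, 0.0, 1.525]
force: [-10.3, -0.6, 10.3]
grip_width: 0.0131
finger_force: 36.1
```

```bash
python3 plan.py .5595 .1928 .083
```

```text
clk 9.8 pos [0.559  0.1934 0.0857] yaw 1.525 w 0.0131 q7 -0.87 F [-10.3  -0.6  10.3] M [-0.28  2.19  0.04]
shares dx -0.006 dy 0.005 dz 0.027
```

Call:
{"api": "drive_tool", "payload": {
  "targets": [
    {"dx":0,"dy":-0.008,"dz":0,"yaw":-0.04,"fingers":1},
    {"dx":0,"dy":0,"dz":0,"yaw":-0.08,"fingers":1},
    {"dx":0,"dy":0,"dz":0,"yaw":-0.08,"fingers":1},
    {"dx":0,"dy":0,"dz":0,"yaw":-0.08,"fingers":1},
    {"dx":0,"dy":0,"dz":0,"yaw":-0.08,"fingers":1},
    {"dx":0,"dy":0,"dz":0,"yaw":-0.08,"fingers":1},
    {"dx":0,"dy":0,"dz":0,"yaw":-0.08,"fingers":1},
    {"dx":0,"dy":0,"dz":0,"yaw":-0.08,"fingers":1},
    {"dx":0,"dy":0,"dz":0,"yaw":-0.06,"fingers":1},
    {"dx":0,"dy":0,"dz":0,"yaw":-0.02,"fingers":1}
  ],
  "squeeze": 40
}}

```text
clock: 10.75
position: [0.559, 0.1936, 0.0858]
tool_rot: [3.141, -0.0, 2.597]
force: [-5.4, 0.3, 7.5]
grip_width: 0.0131
finger_force: 39.8
```

```bash
python3 plan.py .5595 .1928 .083
```

```text
clk 10.8 pos [0.559  0.1936 0.0858] yaw 2.597 w 0.0131 q7 0.03 F [-5.4  0.3  7.5] M [ 0.19  1.13 -0.04]
shares dx -0.008 dy -0.004 dz 0.028
```

Call:
{"api": "drive_tool", "payload": {
  "targets": [
    {"dx":0,"dy":0,"dz":0,"yaw":-0.02,"fingers":1},
    {"dx":0,"dy":0,"dz":0,"yaw":-0.02,"fingers":1},
    {"dx":0,"dy":0,"dz":0,"yaw":-0.02,"fingers":1},
    {"dx":0,"dy":0,"dz":0,"yaw":-0.02,"fingers":1},
    {"dx":0,"dy":0,"dz":0,"yaw":-0.01,"fingers":1},
    {"dx":0,"dy":0,"dz":0,"yaw":-0.01,"fingers":1}
  ]
}}

```text
clock: 11.35
position: [0.5589, 0.1936, 0.0858]
tool_rot: [3.141, -0.0, 2.75]
force: [-6.5, 1.3, 7.7]
grip_width: 0.0133
finger_force: 43.2
```

```bash
python3 plan.py .5595 .1928 .083
```

```text
clk 11.3 pos [0.5589 0.1936 0.0858] yaw 2.750 w 0.0133 q7 0.16 F [-6.5  1.3  7.7] M [ 0.32  1.35 -0.97]
shares dx -0.008 dy -0.005 dz 0.028
```

Left knob at its stop too (Mz -0.97). Moving on to the front knob.

Call:
{"api": "drive_tool", "payload": {
  "targets": [
    {"dx":0,"dy":0,"dz":0,"yaw":0,"fingers":0.35},
    {"dx":0,"dy":0,"dz":0,"yaw":0,"fingers":0.35},
    {"dx":0,"dy":0,"dz":0,"yaw":0,"fingers":0.35},
    {"dx":0,"dy":0,"dz":-0.2,"yaw":0,"fingers":0.35},
    {"dx":0,"dy":0,"dz":-0.3,"yaw":0,"fingers":0.35},
    {"dx":0,"dy":0,"dz":-0.3,"yaw":-0.05,"fingers":0.35},
    {"dx":0,"dy":0,"dz":0,"yaw":-0.07,"fingers":0.35},
    {"dx":0,"dy":0,"dz":0,"yaw":-0.07,"fingers":0.35},
    {"dx":0,"dy":0,"dz":0,"yaw":-0.06,"fingers":0.35}
  ]
}}

```text
clock: 12.25
position: [0.5595, 0.193, 0.1654]
tool_rot: [-3.141, 0.001, -3.136]
force: [0.8, -0.6, 0.9]
grip_width: 0.0555
finger_force: 0.0
```

```bash
python3 plan.py .4505 .081 .084
```

```text
clk 12.2 pos [0.5595 0.193  0.1654] yaw -3.136 w 0.0555 q7 0.59 F [ 0.8 -0.6  0.9] M [ 0.03 -0.01  0.01]
shares dx 1.095 dy -1.115 dz 0.814
```

Call:
{"api": "drive_tool", "payload": {
  "targets": [
    {"dx":0.1,"dy":-0.1,"dz":0,"yaw":0,"fingers":0.35},
    {"dx":0.2,"dy":-0.2,"dz":0,"yaw":0,"fingers":0.35},
    {"dx":0.2,"dy":-0.2,"dz":0,"yaw":0,"fingers":0.35},
    {"dx":0.2,"dy":-0.2,"dz":0,"yaw":0,"fingers":0.35},
    {"dx":0.2,"dy":-0.2,"dz":0,"yaw":0,"fingers":0.35},
    {"dx":0.195,"dy":-0.215,"dz":0,"yaw":0,"fingers":0.35},
    {"dx":0,"dy":0,"dz":0,"yaw":0,"fingers":0.35},
    {"dx":0,"dy":0,"dz":0.2,"yaw":0,"fingers":0.35},
    {"dx":0,"dy":0,"dz":0.2,"yaw":0,"fingers":0.35},
    {"dx":0,"dy":0,"dz":0.2,"yaw":0,"fingers":0.35},
    {"dx":0,"dy":0,"dz":0.15,"yaw":0,"fingers":0.35},
    {"dx":0,"dy":0,"dz":0.06,"yaw":0,"fingers":0.35},
    {"dx":0,"dy":0,"dz":0,"yaw":0,"fingers":0.35}
  ]
}}

```text
clock: 13.55
position: [0.4498, 0.0819, 0.0838]
tool_rot: [3.141, -0.001, -3.14]
force: [-0.1, 0.9, 0.4]
grip_width: 0.0556
finger_force: 0.0
```

```bash
python3 plan.py .4505 .081 .084; python3 - <<'E'
from workcell import grab_frame
import cv2
cv2.imwrite("pics/b.png",cv2.resize(grab_frame("scene")[130:280,230:390],None,fx=4,fy=4,interpolation=2))
E
```

```text
clk 13.6 pos [0.4498 0.0819 0.0838] yaw -3.140 w 0.0556 q7 0.52 F [-0.1  0.9  0.4] M [-0.   -0.01  0.01]
shares dx -0.007 dy -0.009 dz -0.002
```

View pics/b.png

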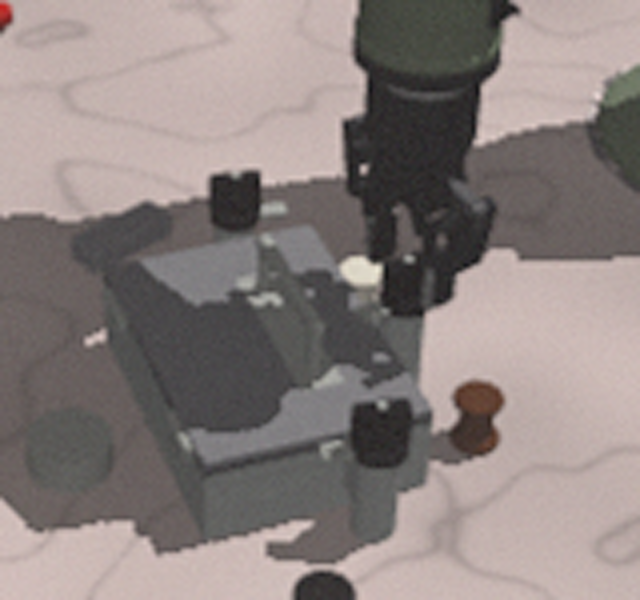

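Picture: fingers straddle the front knob at (405,280). The left dog (330,447) points back and the right dog (272,208) points forward, both clear of the lid. Closing.

Call:
{"api": "drive_tool", "payload": {
  "targets": [
    {"dx":0,"dy":-0.005,"dz":0,"yaw":0,"fingers":0.5},
    {"dx":0,"dy":0,"dz":0,"yaw":0,"fingers":0.7},
    {"dx":0,"dy":0,"dz":0,"yaw":0,"fingers":0.8},
    {"dx":0,"dy":0,"dz":0,"yaw":0,"fingers":0.9},
    {"dx":0,"dy":0,"dz":0,"yaw":0,"fingers":1},
    {"dx":0,"dy":0,"dz":0,"yaw":0,"fingers":1},
    {"dx":0,"dy":0,"dz":0,"yaw":0,"fingers":1}
  ],
  "squeeze": 35
}}

```text
clock: 14.3
position: [0.4501, 0.0815, 0.0846]
tool_rot: [3.141, 0.001, -3.14]
force: [-2.4, 1.8, 7.0]
grip_width: 0.0133
finger_force: 39.4
```

```bash
python3 plan.py .4505 .081 .084
```

```text
clk 14.3 pos [0.4501 0.0815 0.0846] yaw -3.140 w 0.0133 q7 0.52 F [-2.4  1.8  7. ] M [ 0.41  0.38 -0.  ]
shares dx -0.004 dy -0.005 dz 0.006
```

Target stop is about yaw 1.155 + pi, or -1.96 wrapped (using the 2.726 to ~2.73 scale), so a turn of 1.18 rad.

Call:
{"api": "drive_tool", "payload": {
  "targets": [
    {"dx":0,"dy":0,"dz":0,"yaw":-0.04,"fingers":1},
    {"dx":0,"dy":0,"dz":0,"yaw":-0.08,"fingers":1},
    {"dx":0,"dy":0,"dz":0,"yaw":-0.08,"fingers":1},
    {"dx":0,"dy":0,"dz":0,"yaw":-0.08,"fingers":1},
    {"dx":0,"dy":0,"dz":0,"yaw":-0.08,"fingers":1},
    {"dx":0,"dy":0,"dz":0,"yaw":-0.08,"fingers":1},
    {"dx":0,"dy":0,"dz":0,"yaw":-0.08,"fingers":1},
    {"dx":0,"dy":0,"dz":0,"yaw":-0.08,"fingers":1},
    {"dx":0,"dy":0,"dz":0,"yaw":-0.06,"fingers":1},
    {"dx":0,"dy":0,"dz":0,"yaw":-0.03,"fingers":1}
  ],
  "squeeze": 40
}}

```text
clock: 15.3
position: [0.4502, 0.0814, 0.0846]
tool_rot: [-3.141, 0.001, -2.053]
force: [-2.4, 1.5, 7.8]
grip_width: 0.0131
finger_force: 39.8
```

```bash
python3 plan.py .4505 .081 .084
```

```text
clk 15.3 pos [0.4502 0.0814 0.0846] yaw -2.053 w 0.0131 q7 1.47 F [-2.4  1.5  7.8] M [ 0.23  0.37 -0.11]
shares dx 0.002 dy -0.004 dz 0.006
```

Call:
{"api": "drive_tool", "payload": {
  "targets": [
    {"dx":0,"dy":0,"dz":0,"yaw":-0.02,"fingers":1},
    {"dx":0,"dy":0,"dz":0,"yaw":-0.02,"fingers":1},
    {"dx":0,"dy":0,"dz":0,"yaw":-0.01,"fingers":1},
    {"dx":0,"dy":0,"dz":0,"yaw":-0.01,"fingers":1},
    {"dx":0,"dy":0,"dz":0,"yaw":-0.01,"fingers":1},
    {"dx":0,"dy":0,"dz":0,"yaw":-0.005,"fingers":1}
  ]
}}

```text
clock: 15.9
position: [0.4502, 0.0814, 0.0846]
tool_rot: [-3.141, 0.001, -1.939]
force: [-1.4, 1.9, 8.0]
grip_width: 0.0133
finger_force: 52.8
```

```bash
python3 plan.py .4505 .081 .084
```

```text
clk 15.9 pos [0.4502 0.0814 0.0846] yaw -1.939 w 0.0133 q7 1.57 F [-1.4  1.9  8. ] M [ 0.45  0.35 -1.15]
shares dx 0.003 dy -0.004 dz 0.006
```

Front knob at its stop (Mz -1.15). Next is the handle.

Call:
{"api": "drive_tool", "payload": {
  "targets": [
    {"dx":0,"dy":0,"dz":0,"yaw":0,"fingers":0.35},
    {"dx":0,"dy":0,"dz":0,"yaw":0,"fingers":0.35},
    {"dx":0,"dy":0,"dz":0,"yaw":0,"fingers":0.35},
    {"dx":0,"dy":0,"dz":-0.2,"yaw":0,"fingers":0.35},
    {"dx":0,"dy":0,"dz":-0.3,"yaw":0,"fingers":0.35},
    {"dx":0,"dy":0,"dz":-0.3,"yaw":0,"fingers":0.35},
    {"dx":0,"dy":0,"dz":0,"yaw":-0.078,"fingers":0.35},
    {"dx":0,"dy":0,"dz":0,"yaw":0,"fingers":0.35}
  ]
}}

```text
clock: 16.7
position: [0.4502, 0.0808, 0.1644]
tool_rot: [-3.141, 0.0, -1.814]
force: [-0.2, 0.1, -0.7]
grip_width: 0.0551
finger_force: 0.0
```

```bash
python3 - <<'E'
from m import *
from workcell import grab_frame
from scipy.optimize import least_squares
# refine the case pose from gripped knob positions
P={"right":(.494,-.069),"left":(.559,.1936),"front":(.4502,.0814)}
r=least_squares(lambda s:np.concatenate([w(s,[*K[k],0])[0,:2]-P[k] for k in P]),[.555,.055,-.245])
np.save("s.npy",r.x); print(r.x,r.fun,w(r.x,[-.02,0,.108]))
cv2.imwrite("pics/c.png",cv2.resize(grab_frame("top")[160:300,180:340],None,fx=4,fy=4,interpolation=2))
E
python3 plan.py .536 .059 .0895
```

```text
[ 0.5554  0.0552 -0.2429] [-0.0002  0.0004 -0.0002 -0.0002  0.0004 -0.0002] [[0.536 0.06  0.108]]
clk 16.8 pos [0.4498 0.0808 0.1639] yaw -1.819 w 0.0556 q7 1.81 F [ 0.3 -0.   0.2] M [-0.02 -0.   -0.03]
shares dx 0.000 dy -0.889 dz 0.744
```

View pics/c.png

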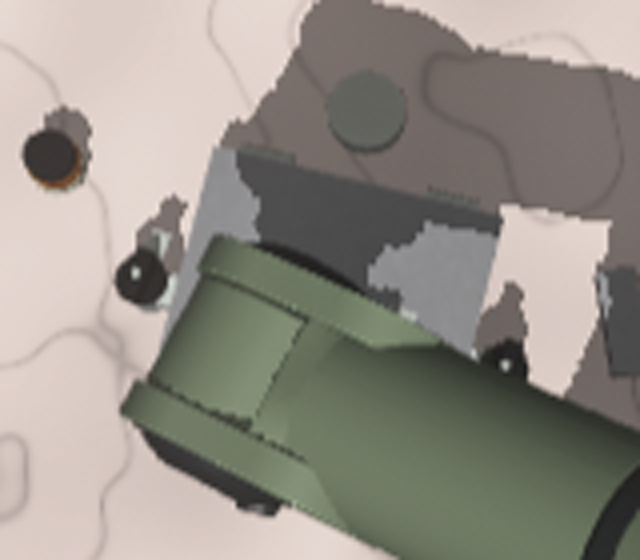

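Picture: the arm hides the front; the left knob (142,278) has its dog turned back (160,240), clear of the lid. The refined pose puts the handle at (0.536, 0.060). Moving over it and down.

Call:
{"api": "drive_tool", "payload": {
  "targets": [
    {"dx":-0.01,"dy":-0.1,"dz":0,"yaw":0,"fingers":0.35},
    {"dx":0,"dy":-0.2,"dz":0,"yaw":0,"fingers":0.35},
    {"dx":0,"dy":-0.2,"dz":0,"yaw":0,"fingers":0.35},
    {"dx":0,"dy":-0.2,"dz":0,"yaw":0,"fingers":0.35},
    {"dx":0,"dy":-0.19,"dz":0,"yaw":0,"fingers":0.35},
    {"dx":0,"dy":0,"dz":0.1,"yaw":0,"fingers":0.35},
    {"dx":0,"dy":0,"dz":0.2,"yaw":0,"fingers":0.35},
    {"dx":0,"dy":0,"dz":0.2,"yaw":0,"fingers":0.35},
    {"dx":0,"dy":0,"dz":0.14,"yaw":0,"fingers":0.35},
    {"dx":0,"dy":0,"dz":0.1,"yaw":0,"fingers":0.35},
    {"dx":0,"dy":0,"dz":0,"yaw":0,"fingers":0.35}
  ]
}}

```text
clock: 17.85
position: [0.536, 0.0604, 0.089]
tool_rot: [3.14, -0.0, -1.816]
force: [0.0, -0.1, 0.5]
grip_width: 0.0554
finger_force: 0.0
```

```bash
python3 plan.py .536 .060 .0895
```

```text
clk 17.9 pos [0.536  0.0604 0.089 ] yaw -1.816 w 0.0554 q7 1.86 F [ 0.  -0.1  0.5] M [-0.02 -0.02  0.02]
shares dx 0.004 dy -0.001 dz -0.005
```

Call:
{"api": "drive_tool", "payload": {
  "targets": [
    {"dx":0,"dy":0,"dz":0,"yaw":0,"fingers":0.5},
    {"dx":0,"dy":0,"dz":0,"yaw":0,"fingers":0.7},
    {"dx":0,"dy":0,"dz":0,"yaw":0,"fingers":0.8},
    {"dx":0,"dy":0,"dz":0,"yaw":0,"fingers":0.9},
    {"dx":0,"dy":0,"dz":0,"yaw":0,"fingers":1},
    {"dx":0,"dy":0,"dz":0,"yaw":0,"fingers":1},
    {"dx":0,"dy":0,"dz":0,"yaw":0,"fingers":1},
    {"dx":0,"dy":0,"dz":0,"yaw":0,"fingers":1}
  ],
  "squeeze": 60
}}

```text
clock: 18.65
position: [0.5357, 0.0607, 0.0907]
tool_rot: [3.141, -0.0, -1.816]
force: [-8.8, 0.7, 10.1]
grip_width: 0.0101
finger_force: 58.5
```

```bash
python3 plan.py .536 .060 .0895
```

```text
clk 18.6 pos [0.5357 0.0607 0.0907] yaw -1.816 w 0.0101 q7 1.86 F [-8.8  0.7 10.1] M [0.   1.92 0.02]
shares dx 0.006 dy -0.004 dz 0.012
```

Call:
{"api": "drive_tool", "payload": {
  "targets": [
    {"dx":0,"dy":-0.002,"dz":-0.01,"yaw":0,"fingers":1},
    {"dx":0,"dy":-0.003,"dz":-0.01,"yaw":0,"fingers":1},
    {"dx":0,"dy":-0.005,"dz":-0.01,"yaw":0,"fingers":1},
    {"dx":0,"dy":-0.005,"dz":-0.01,"yaw":0,"fingers":1},
    {"dx":0,"dy":0,"dz":0,"yaw":0,"fingers":1}
  ],
  "squeeze": 80
}}

```text
clock: 19.15
position: [0.537, 0.0603, 0.0936]
tool_rot: [3.14, 0.0, -1.816]
force: [-5.4, 4.3, -7.0]
grip_width: 0.0093
finger_force: 79.2
```

```bash
python3 plan.py .536 .060 .0895
```

```text
clk 19.1 pos [0.537  0.0603 0.0936] yaw -1.816 w 0.0093 q7 1.86 F [-5.4  4.3 -7. ] M [ 0.79  1.2  -0.  ]
shares dx 0.005 dy 0.009 dz 0.041
```

Call:
{"api": "drive_tool", "payload": {
  "targets": [
    {"dx":0,"dy":-0.005,"dz":-0.01,"yaw":0,"fingers":1},
    {"dx":0,"dy":-0.005,"dz":-0.01,"yaw":0,"fingers":1},
    {"dx":0,"dy":0,"dz":0,"yaw":0,"fingers":1}
  ]
}}

```text
clock: 19.45
position: [0.5382, 0.06, 0.0959]
tool_rot: [3.14, -0.0, -1.816]
force: [-5.0, 0.9, 0.4]
grip_width: 0.0091
finger_force: 80.1
```

```bash
python3 plan.py .536 .060 .0895
```

```text
clk 19.4 pos [0.5382 0.06   0.0959] yaw -1.816 w 0.0091 q7 1.87 F [-5.   0.9  0.4] M [ 0.46  1.4  -0.02]
shares dx 0.005 dy 0.021 dz 0.064
```

```bash
python3 - <<'E'
from workcell import grab_frame
import cv2
cv2.imwrite("pics/d0.png",grab_frame("scene"))
cv2.imwrite("pics/d.png",cv2.resize(cv2.imread("pics/d0.png")[150:270,240:380],None,fx=5,fy=5,interpolation=2))
E
```

```text
(no output)
```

View pics/d.png

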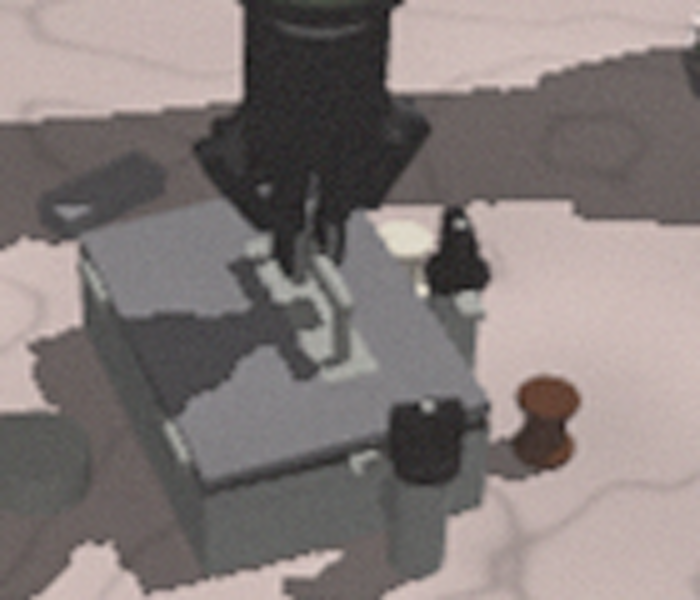

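Picture: the fingers hold the bar at (310,265), and a thin dark gap runs under the lid's left edge, widening to the front corner (485,408). The lid is rising. Continuing slowly along the arc.

Call:
{"api": "drive_tool", "payload": {
  "targets": [
    {"dx":0,"dy":-0.005,"dz":-0.01,"yaw":0,"fingers":1},
    {"dx":0,"dy":-0.006,"dz":-0.01,"yaw":0,"fingers":1},
    {"dx":0,"dy":-0.006,"dz":-0.01,"yaw":0,"fingers":1},
    {"dx":0,"dy":0,"dz":0,"yaw":0,"fingers":1},
    {"dx":0,"dy":0,"dz":0,"yaw":0,"fingers":1}
  ]
}}

```text
clock: 20.0
position: [0.5397, 0.0596, 0.0989]
tool_rot: [3.14, -0.0, -1.816]
force: [-5.3, 3.1, -5.7]
grip_width: 0.0088
finger_force: 79.6
```

```bash
python3 plan.py .536 .060 .0895
cat > lid.py <<'E'
from m import *
from scipy.ndimage import map_coordinates
from workcell import grab_frame
s=np.load("s.npy")
def lid(th,P):  # P: shut case frame
    P=np.atleast_2d(P).astype(float); x=P[:,0]-.08; z=P[:,2]-.06; c,d=np.cos(th),np.sin(th)
    return w(s,np.c_[.08+x*c+z*d, P[:,1], .06-x*d+z*c])
def track(ref,new):
    # shift of lid-fixed patches along the lid angle: compare patch intensities warped by the model
    t=[]
    for x in np.linspace(-.095,-.06,15):
        for y in np.linspace(.06,.125,25): t.append([x,y,.068])
    for x in np.linspace(-.08,.0,30):
        for y in np.linspace(.10,.122,10): t.append([x,y,.068])
    g=lambda im,p:map_coordinates(im,[p[:,1],p[:,0]],order=1)
    A=np.arange(-.02,.25,.004); r=[]
    a=g(ref,proj("scene",lid(0,t)))
    for th in A:
        b=g(new,proj("scene",lid(th,t))); r.append(np.corrcoef(a,b)[0,1])
    r=np.array(r); i=r.argmax(); return A[i],r[i]
if __name__=="__main__":
    im=grab_frame("scene"); cv2.imwrite("pics/e.png",im)
    G=lambda f:cv2.imread(f).astype(float).mean(2)
    ref=G("pics/scene0.png")
    for f in("pics/d0.png","pics/e.png"):
        a,c=track(ref,G(f)); print(f,"theta %.3f front %.1f mm corr %.2f"%(a,160*np.sin(a),c))
    z=cv2.imread("pics/e.png")[190:270,260:360]; cv2.imwrite("pics/ez.png",cv2.resize(z,None,fx=7,fy=7,interpolation=2))
E
python3 lid.py
```

```text
clk 20.0 pos [0.5397 0.0596 0.0989] yaw -1.816 w 0.0088 q7 1.87 F [-5.3  3.1 -5.7] M [0.68 1.52 0.05]
shares dx 0.005 dy 0.037 dz 0.094
pics/d0.png theta 0.052 front 8.3 mm corr 0.92
pics/e.png theta 0.084 front 13.4 mm corr 0.91
```

View pics/ez.png

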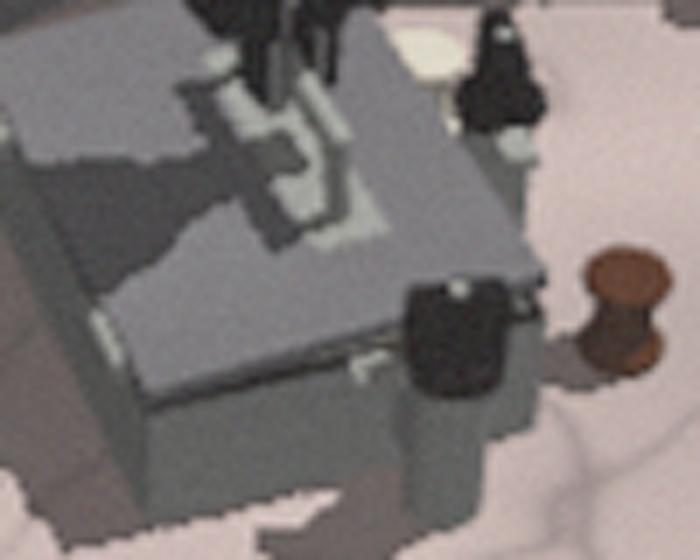

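Picture: the gap under the lid widens toward the front corner. Vision and kinematics both give about 13.4 mm open, and the pull of 5.7 N is about lid weight, so the seal has let go and the grip is not slipping. That leaves 3.9 mm more at the handle.

Call:
{"api": "drive_tool", "payload": {
  "targets": [
    {"dx":0,"dy":-0.006,"dz":-0.01,"yaw":0,"fingers":1},
    {"dx":0,"dy":-0.006,"dz":-0.01,"yaw":0,"fingers":1},
    {"dx":0,"dy":-0.006,"dz":-0.01,"yaw":0,"fingers":1},
    {"dx":0,"dy":-0.006,"dz":-0.009,"yaw":0,"fingers":1},
    {"dx":0,"dy":0,"dz":0,"yaw":0,"fingers":1},
    {"dx":0,"dy":0,"dz":0,"yaw":0,"fingers":1},
    {"dx":0,"dy":0,"dz":0,"yaw":0,"fingers":1},
    {"dx":0,"dy":0,"dz":0,"yaw":0,"fingers":1},
    {"dx":0,"dy":0,"dz":0,"yaw":0,"fingers":1}
  ]
}}

```text
clock: 20.95
position: [0.542, 0.059, 0.1031]
tool_rot: [3.14, -0.0, -1.816]
force: [-7.7, 1.6, 3.6]
grip_width: 0.0093
finger_force: 79.1
```

```bash
python3 plan.py .536 .060 .0895; python3 lid.py; python3 plan.py .536 .060 .0895
```

```text
clk 20.9 pos [0.542  0.059  0.1031] yaw -1.816 w 0.0093 q7 1.88 F [-7.7  1.6  3.6] M [ 0.4   1.83 -0.01]
shares dx 0.005 dy 0.061 dz 0.136
pics/d0.png theta 0.052 front 8.3 mm corr 0.92
pics/e.png theta 0.116 front 18.5 mm corr 0.86
clk 21.0 pos [0.542  0.059  0.1031] yaw -1.816 w 0.0094 q7 1.88 F [-8.5  2.2  2.9] M [ 0.36  1.87 -0.04]
shares dx 0.005 dy 0.061 dz 0.136
```

Call:
{"api": "drive_tool", "payload": {
  "targets": [
    {"dx":0,"dy":0.004,"dz":-0.004,"yaw":0,"fingers":1},
    {"dx":0,"dy":0,"dz":0,"yaw":0,"fingers":1},
    {"dx":0,"dy":0,"dz":0,"yaw":0,"fingers":1},
    {"dx":0,"dy":0,"dz":0,"yaw":0,"fingers":1},
    {"dx":0,"dy":0,"dz":0,"yaw":0,"fingers":1},
    {"dx":0,"dy":0,"dz":0,"yaw":0,"fingers":1}
  ]
}}

```text
clock: 21.6
position: [0.5421, 0.059, 0.1033]
tool_rot: [3.141, -0.0, -1.816]
force: [-4.7, 1.8, -2.7]
grip_width: 0.0092
finger_force: 78.4
```

```bash
python3 plan.py .536 .060 .0895; python3 lid.py; python3 - <<'E'
import cv2,numpy as np
from workcell import grab_frame
a=cv2.imread("pics/e.png")[130:320,210:410]; b=grab_frame("top")[160:300,180:340]
a=cv2.resize(a,(400,380)); b=cv2.resize(b,(400,350)); b=cv2.copyMakeBorder(b,0,30,0,0,0)
cv2.imwrite("pics/f.png",np.hstack([a,b]))
E
```

```text
clk 21.6 pos [0.5421 0.059  0.1033] yaw -1.816 w 0.0092 q7 1.88 F [-4.7  1.8 -2.7] M [ 0.38  1.15 -0.06]
shares dx 0.005 dy 0.062 dz 0.138
pics/d0.png theta 0.052 front 8.3 mm corr 0.92
pics/e.png theta 0.120 front 19.2 mm corr 0.86
```

View pics/f.png

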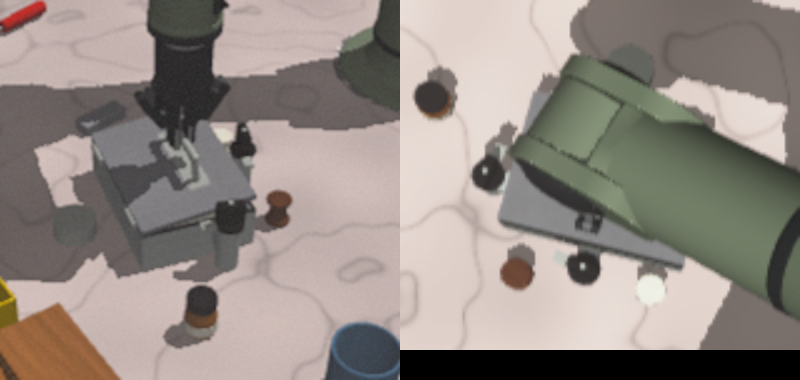

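The lid is open about 19-20 mm and held steady. In the top view (right half) the front dog (560,257) is clear of the lid, and the bystanders sit where they were. Handing in.

```bash
python3 -c "
from workcell import workorder
print(workorder.job_done())"
```

```text
the job is handed in; nothing more can be done
None
```

I turned all three bolt knobs counter-clockwise to their stops, then pulled the lid free of its seal; it is now held by the handle, steady, about 19–20 mm open at the front edge, and the job is handed in at about 22 s (the verdict was not shown).

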